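Uncover and brush out the sample well of a turbidity meter

ROBOT

A 6-joint arm with a two-finger parallel gripper is mounted at the origin on a cart in front of the work surface, level with it; the furniture and walls round the work are solid. World frame = base frame: x ahead of the robot, y to its left, z up, the work surface at z = 0. Lengths are in m, angles in degrees, forces in N, time in s.
With the tool pointing down it reaches from about 0.4 to 0.825 m from the base axis. Payload 7 kg.
Tool frame: the origin (TCP) lies between the finger pads; the fingertips stand 19 mm ahead of it and the grasp point (between the pads) is the TCP (r.tip_extent is the distance from the TCP to the fingertips, in m); z points along the fingers, y is the direction in which the jaws open and shut (so a half turn about z gives the same grasp; the last joint's range is limited). The gripper opens to 88 mm and grips with 3 to 60 N. Pads are 19 mm wide; open, the fingers measure 130 mm over their backs; the gripper's body (78 mm by 193 mm) begins 47 mm behind the grasp point.
Start: joints at [89.444, 20.546, 0.682, 0, -70.136, -16.507], TCP at [0.198, 0.645, 0.246] pointing down, gripper open.
Joint ranges: [-176.03, 176.03], [-82.01, 121.73], [-58.28, 71.71], [-173.87, 95.51], [-174.79, -0.11], [-173.66, 173.66]. Speed limits (degrees/s): [136.94, 136.94, 172.46, 180, 180, 180].

INTERFACE

Orientations are given as [roll, pitch, yaw] about the fixed x, y, z axes, in that order (R = Rz(yaw) Ry(pitch) Rx(roll)).
In Python, from plant import r, capture, workorder, spotter gives the robot as it stands.
- The arm moves only by the tool step_arm, never from a script. Its argument "motion" is a list of rows, each a list of 5 numbers: the finger opening in m, from 0 to 0.0876, then the shift along the tool's x, y, z in m, then the turn about the tool's z in rad. In form: [[grip, dx, dy, dz, roll], ...]. A call has 1 to 5 rows; each row is the pose to reach, as a shift and turn from the pose commanded when the call began, along the tool's axes at that moment; what a row does not reach only later rows make up. A row lasts 1/8 s, in which the tool goes at most 62.5 mm and 10.7 degrees, less where a joint would pass 70% of its speed; a pose out of reach is approached as far as the arm can. A call with a gripper value outside its range is refused whole. The fingers move at their own pace and stop on an object; "newtons" is the grip in N (left out, the last holds). Time passes only in rows, so rows that repeat a pose let the fingers close. It gives the time, the measured TCP pose, the force and the opening at its end, in the units of the state.
- r.get_state(): the state, without advancing time (a new reading comes with each control period).
- capture(name): name is "scene" or "top" or "wrist"; returns a dict with "image" (420x560x3 uint8, red, green, blue), "z_map" (420x560 float32, m along the optical axis (not along the pixel's ray), 0 where there is no reading), "fx", "fy", "cx", "cy" (pixels), "pose" (4x4, takes a point from camera to world coordinates). Camera axes: x right, y down, z forward; pixel columns grow to the right and rows downward; lengths in m; the calibration is good to about 2 mm. A picture is of the moment at which its call begins.
- workorder.close_job(): hands the job in, once; it reports no verdict.
Trained networks look in the newest picture that a camera, given by its name, has taken for a name from the list of things; names that differ only in an ending like _2 or _b are one class to them, and where a whole thing is asked for, a point or a joint stands for the part that bears it (a point fixed in the world has none). Each returns a list of dicts, best first, with "p" (0 to 1); they miss things now and then, are a little off and sometimes report something else, mostly with a low value. They report only what shows in the picture. A call takes as long as a camera call. They do not tell look-alikes from the thing itself.
- spotter.regions_of(camera, label): "mask" (420x560 bool, what is visible of it).
- spotter.tip_of(camera, label): "location" ([x, y, z] in m, in world coordinates, good to about 4 mm: a listed point, or the origin of a listed thing).
The state is a dict: "time_s": time; "joints": joint angles; "qd": joint speeds; "joint_torque": joint torques, N m; "tcp_pos": TCP position; "eef_rot": TCP orientation; "contact_force": force on the tool from outside, world axes, zero at the start; "moment": the same for the moment, N m; "gripper_width": finger opening in m.
Only numpy, scipy, OpenCV 4.12 (cv2) and the standard library are available. Lean on these libraries where they do the work, as an engineer would, in place of code of your own. Each camera call takes 0.05 s, during which the arm holds its last target.

TASK

Get the turbidity meter's sample well ready for the next sample: swing the dust cover on top of the tower all the way aside on its pin, then scrub the well with the brush from the stand cup - two full strokes, each from near the mouth down to the floor of the well, without ramming the floor. Stand the brush back in its cup with its collar seated on the rim, leave the well open, and do not disturb the small fibre-port cover or the other things on the bench.

Things in the scene. Friction and masses are not known exactly. Their poses are not given: they have to be found in the camera images.
- meter: Turbidity meter, fixed to the bench: low white and grey console 190 (x) x 200 (y) mm with a sloping display panel on its -x side. Origin: centre of its underside; +y its left, z up. A round grey tower, 53 mm across, top 118 mm above the bench, holds the sample well; a 44 mm ear at the tower's rear right carries the cover's pin and two 6 mm stop posts. The rest of the meter is under 85 mm high.
- well_mouth (a point): Centre of the sample well's mouth, level with the tower's top. The well is a plain upright round hole, 32 mm bore, 68 mm deep. The axes are the meter's.
- well_floor (a point): Centre of the well's floor, 68 mm below the mouth. z is up.
- dust_cover (a joint): Dust cover: aluminium disc 47 mm across on a 17 mm strap, flat on the tower's top (its upper face 6 mm above it), turning level about an upright pin. Rad: 0 closed over the well, growing counter-clockwise from above to 1.9 at the open stop; starts within 0.15 of closed. Light friction (1 N at the knob), no spring: stays where left. Well clear from 1.0; all the way aside = at or near the stop.
- cover_pin (a point): The upright pin (pivot axis) of the dust cover, at the level of the tower's top; 47 mm from the well's axis, at the meter's rear right. Its screw head reaches 11 mm above this point.
- cover_knob (a point): Top centre of the dust cover's black upright finger knob, 13 mm in diameter, standing 26 mm above the cover's upper face (its top is 31 mm above the tower's top), 58 mm from the pin, on the far side of the disc from the pin. Nothing stands beside the knob at its height.
- brush: The well brush, 160 mm long, 60 g, standing upright, head down, in the stand cup. Origin: the very tip of the brush head (its lowest point); z runs up along the brush to the handle. Bristle head 31 mm across, 60 mm long; the bristles yield freely, only its core, 18 mm across, is solid. Above it a thin wire, a black rubber collar, then the white handle with grey ribs.
- brush_collar (a point): Underside centre of the brush's collar, a flat rubber disc 47 mm across and 4 mm thick, 100 mm above the tip. Below it a taper, 29 mm across at the collar and 21 mm 12 mm lower, centres the brush in the cup's mouth. The collar stays 32 mm clear of the tower when the tip is on the well's floor.
- brush_grip (a point): Point on the brush's axis in the middle of the round handle, 138 mm above the tip. The handle is 16 mm in diameter from 104 to 158 mm above the tip, free all round.
- brush_cup: The brush's stand cup: a plain steel tube, 41 mm outside, 34 mm inside, 112 mm high, on a round weighted foot 72 mm across; 0.6 kg, loose on the bench. Origin: centre of its underside, z up. It may stand to the left or the right of the meter.
- cup_rim (a point): Centre of the cup's mouth, 112 mm above its underside; the brush's collar rests flat on this rim.
- fibre_cover (a joint): Small cover (25 mm disc with a low tab) of the narrow fibre port on the meter's left rear, its top 85 mm above the bench; rad, 0 = closed. To be left closed.
- pipette_pot: Bystander: black pot full of transfer pipettes, 80 mm across, 165 mm high, loose; stands on the other side of the meter from the brush cup. Origin: centre of its underside.
- tube_rack: Bystander: rack of capped tubes, 54 x 191 x 96 mm, loose, behind on the right. Origin: centre of its underside.
- timer: Bystander: small lab timer, 48 x 70 x 56 mm, loose, on the right. Origin: centre of its underside.
- petri: Bystander: petri dish, 60 mm across, 14 mm high, loose, on the right. Origin: centre of its underside.
- sample_a: Bystander: lidded sample container, 41 mm across, 59 mm high, loose, behind on the left. Origin: centre of its underside.
- sample_b: Bystander: lidded sample container like sample_a, standing near it. Origin: centre of its underside.
- tweezers: Bystander: steel tweezers, 140 mm long, loose, lying on the left. Origin: centre of the underside.
Things that resemble listed ones, but are neither listed nor needed, are in the scene too. Leave any yellow look-alike of the brush_cup alone.

How it is judged:
By the outcome, as a careful person would: the job done as asked, in the order asked, and still so for the second after the job is handed in, with the robot touching nothing.
It also fails if it takes over 66 s, if anything falls off the work surface, if the arm or the gripper's body presses on something with over 40 N, if the wrist force passes 120 N, or if a joint passes its speed limit or range.

## Working session

There is one attempt and no reset: what is moved stays moved. The work goes in short steps, Python scripts to look and compute and a tool call to move; the robot and the scene stay as the last step left them, time stands still between calls to the robot, and variables do not carry over. Pictures are saved under pics/ and viewed, and the job is handed in when it is done.

Besides the shell and the picture viewer there is one more tool, called after "Call:" as a command line: name --pt "numbers of a row" for each row, then --argument value for the rest. step_arm: Moves the arm, as the interface text tells. Its arguments: {"type":"object","properties":{"motion":{"type":"array","items":{"type":"array","items":{"type":"number"}}},"newtons":{"type":"number"}},"required":["motion"]}

```bash
mkdir -p pics; ls
cat > h.py <<'E'
import numpy as np, cv2
from plant import r, capture, workorder, spotter
def save(c,n): cv2.imwrite(f'pics/{n}.png', cv2.cvtColor(c['image'],cv2.COLOR_RGB2BGR))
def world(c):
    z=c['z_map']; v,u=np.mgrid[:z.shape[0],:z.shape[1]]
    P=np.stack([(u-c['cx'])/c['fx']*z,(v-c['cy'])/c['fy']*z,z],-1)
    W=P@c['pose'][:3,:3].T+c['pose'][:3,3]; W[z==0]=np.nan
    return W
E
python3 - <<'E'
from h import *
for n in ['scene','top']:
    c=capture(n); save(c,n+'0'); np.save(n+'0.npy',world(c))
    for l in (['well_mouth','cover_pin','cover_knob','brush_collar','brush_grip','cup_rim','brush_cup','pipette_pot','meter']):
        for d in spotter.tip_of(n,l)[:3]: print(n,l,round(d['p'],2),np.round(d['location'],4))
s=r.get_state();print(s)
E
```

```text
pics
scene well_mouth 0.56 [0.4866 0.1361 0.1194]
scene cover_pin 0.7 [0.5163 0.1051 0.1179]
scene cover_knob 0.65 [0.4697 0.1404 0.1529]
scene brush_collar 0.78 [ 0.4846 -0.1727  0.1165]
scene brush_grip 0.46 [ 0.4781 -0.1717  0.1504]
scene brush_grip 0.22 [0.4685 0.136  0.1523]
scene cup_rim 0.94 [ 0.5518 -0.0488  0.1136]
scene cup_rim 0.73 [ 0.4828 -0.1694  0.1107]
scene brush_cup 0.61 [ 0.5493 -0.0484 -0.0022]
scene brush_cup 0.6 [ 0.4847 -0.1721 -0.0018]
scene pipette_pot 0.65 [0.4853 0.3769 0.0016]
scene pipette_pot 0.27 [ 0.4487 -0.3196  0.0011]
scene meter 0.9 [ 0.4505  0.1305 -0.0057]
top well_mouth 0.61 [0.4803 0.1328 0.1167]
top cover_pin 0.63 [0.5177 0.1039 0.119 ]
top cover_knob 0.65 [0.4684 0.1374 0.1465]
top cover_knob 0.53 [ 0.6029  0.3178 -0.0058]
top brush_collar 0.81 [ 0.4801 -0.1675  0.1122]
top brush_grip 0.49 [ 0.4788 -0.1699  0.1522]
top cup_rim 0.75 [ 0.551  -0.0491  0.1105]
top cup_rim 0.62 [ 0.4816 -0.1732  0.1117]
top cup_rim 0.4 [ 0.4853 -0.1698  0.0092]
top brush_cup 0.77 [ 0.4811 -0.1655  0.0018]
top brush_cup 0.73 [ 5.507e-01 -5.060e-02  4.000e-04]
top pipette_pot 0.93 [0.4879 0.3748 0.0006]
top meter 0.8 [ 0.4503  0.134  -0.002 ]
{'time_s': 1.0, 'joints': array([ 8.94431018e+01,  2.05461540e+01,  6.81726253e-01, -1.28710502e-03,
       -7.01338589e+01, -1.65079096e+01]), 'qd': array([-0.04673386, -0.01230952,  0.056804  ,  0.02626373, -0.01937077,
       -0.02617031]), 'joint_torque': array([-1.87162850e-04, -5.82390440e+01,  2.93290865e+01,  7.00275332e+00,
        1.22483983e-02, -7.36718761e-06]), 'tcp_pos': array([0.19807349, 0.64526864, 0.24555775]), 'eef_rot': array([-1.79998701e+02,  1.64746996e-03, -1.70652451e+01]), 'contact_force': array([ 0.42416551, -0.51638355,  0.19404225]), 'moment': array([ 0.03481806,  0.03447229, -0.01632135]), 'gripper_width': 0.0875440838702278}
```

View images.

View pics/scene0.png

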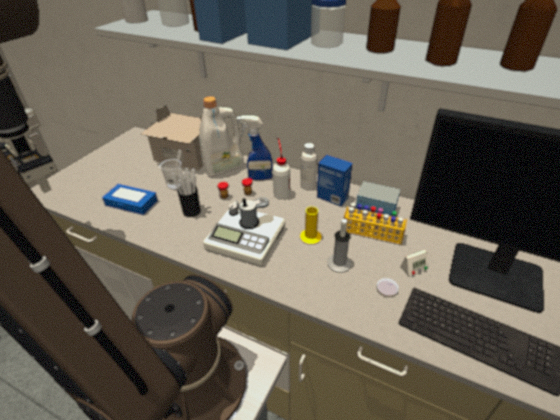

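View pics/top0.png

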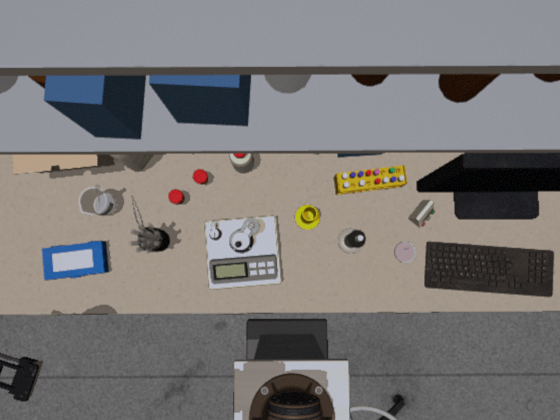

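Run:
```python
import numpy as np,cv2
W=np.load('top0.npy'); print(W.shape)
def band(name,cx,cy,rad,z0,z1):
    m=(np.hypot(W[...,0]-cx,W[...,1]-cy)<rad)&(W[...,2]>z0)&(W[...,2]<z1)
    v,u=np.nonzero(m); P=W[m]
    if len(P)<4: print(name,len(P));return
    uv=np.stack([P[:,0],P[:,1]],1).astype(np.float32)*1000
    c,R=cv2.minEnclosingCircle(uv)
    print(name,len(P),'mean',P.mean(0).round(4),'circ',np.round(c,1),round(R,1),'px',u.mean().round(),v.mean().round())
band('knob',.469,.138,.03,.14,.16)
band('disc',.485,.133,.06,.120,.128)
band('pinscrew',.517,.104,.015,.126,.135)
band('collar',.482,-.17,.04,.105,.125)
band('handle top',.482,-.17,.03,.150,.18)
band('ycup',.551,-.049,.04,.105,.12)
band('foot',.482,-.17,.05,.005,.03)
```

```text
(420, 560, 3)
knob 21 mean [0.4683 0.1381 0.1476] circ [468.3 138. ] 5.6 px 237.0 244.0
disc 290 mean [0.489  0.1249 0.1233] circ [495.3 121.9] 44.3 px 243.0 236.0
pinscrew 16 mean [0.5162 0.1058 0.1279] circ [514.3 106.4] 10.1 px 250.0 226.0
collar 200 mean [ 0.4807 -0.1692  0.115 ] circ [ 481.3 -171.3] 23.5 px 356.0 239.0
handle top 39 mean [ 0.4806 -0.169   0.1677] circ [ 481.2 -170. ] 7.9 px 359.0 238.0
ycup 62 mean [ 0.5497 -0.0478  0.1104] circ [549.3 -48.8] 20.3 px 309.0 213.0
foot 180 mean [ 0.478  -0.1583  0.0091] circ [ 478. -161.] 45.9 px 346.0 242.0
```

The scene picture shows the meter with its tower near pixel (248,213) and the brush in its steel cup at (341,245). The yellow decoy cup is at (311,222). In the top view, the knob is at (237,244), the pin at (250,226) and the brush at (358,238). The knob-to-pin distance comes out at 58 mm, as stated. The pot is on the far side of the meter, which also matches.

Next I'll move above the knob with the jaws tangential.

```bash
cat >> h.py <<'E'
def plan(x,y,z,yaw=None):
    s=r.get_state(); p=s['tcp_pos']; a=np.radians(s['eef_rot'][2])
    d=np.array([x,y,z])-p
    t=0 if yaw is None else -((yaw-s['eef_rot'][2]+180)%360-180)
    print('from',p.round(4),s['eef_rot'].round(2),'F',s['contact_force'].round(2),'w',round(s['gripper_width'],4),'t',s['time_s'],'j',s['joints'].round(1))
    print('MOVE dx %.4f dy %.4f dz %.4f turn %.4f'%(d[0]*np.cos(a)+d[1]*np.sin(a), d[0]*np.sin(a)-d[1]*np.cos(a), -d[2], np.radians(t)))
E
python3 -c "
from h import *
plan(.4683,.138,.246,-34.5)"
```

```text
from [0.1981 0.6453 0.2456] [-180.      0.    -17.07] F [ 0.42 -0.52  0.19] w 0.0875 t 1.0 j [ 89.4  20.5   0.7  -0.  -70.1 -16.5]
MOVE dx 0.4072 dy 0.4056 dz -0.0004 turn 0.3043
```

Call:
step_arm --pt "0.04 0.04 0.04 0 0.03" --pt "0.04 0.08 0.08 0 0.06" --pt "0.04 0.12 0.12 0 0.1" --pt "0.04 0.16 0.16 0 0.13" --pt "0.04 0.2 0.2 0 0.15" --newtons 6

```text
time_s: 1.62
tcp_pos: [0.3312, 0.3938, 0.2459]
eef_rot: [-180.0, -0.0, -25.7]
contact_force: [0.7, 0.6, 0.9]
gripper_width: 0.0436
```

```bash
python3 -c "
from h import *
plan(.4683,.138,.246,-34.5)"
```

```text
from [0.3312 0.3938 0.2459] [-179.95   -0.    -25.68] F [0.7  0.57 0.93] w 0.0436 t 1.625 j [ 71.8   5.3 -19.3   0.  -65.4  -7.5]
MOVE dx 0.2344 dy 0.1711 dz -0.0001 turn 0.1539
```

Call:
step_arm --pt "0.04 0.047 0.034 0 0.03" --pt "0.04 0.094 0.068 0 0.06" --pt "0.04 0.14 0.102 0 0.1" --pt "0.04 0.187 0.136 0 0.13" --pt "0.04 0.22 0.16 0 0.154"

```text
time_s: 2.25
tcp_pos: [0.4603, 0.1539, 0.2459]
eef_rot: [-180.0, -0.0, -34.6]
contact_force: [1.0, -0.1, 0.2]
gripper_width: 0.0401
```

Call:
step_arm --pt "0.04 0.014 0.01 0 0" --pt "0.04 0.014 0.01 0 0"

```text
time_s: 2.5
tcp_pos: [0.4656, 0.139, 0.2456]
eef_rot: [-180.0, 0.0, -34.6]
contact_force: [0.5, 1.2, 0.4]
gripper_width: 0.0403
```

Run:
```python
from h import *
plan(.4683,.138,.149,-34.5)
c=capture('wrist'); save(c,'w1'); W=world(c); np.save('w1.npy',W)
m=(W[...,2]>.142)&(W[...,2]<.16); v,u=np.nonzero(m); P=W[m]
k=np.hypot(P[:,0]-.468,P[:,1]-.138)<.025; print(k.sum(),P[k].mean(0),u[k].mean(),v[k].mean(),P[k].min(0),P[k].max(0))
for l in ['cover_knob','cover_pin','well_mouth']:
  for d in spotter.tip_of('wrist',l)[:2]: print(l,d['p'],d['location'])
```

```text
from [0.4656 0.139  0.2456] [-179.99    0.    -34.57] F [0.48 1.16 0.37] w 0.0403 t 2.5 j [ 39.9   2.5 -22.4  -0.  -65.1  15.6]
MOVE dx 0.0028 dy -0.0007 dz 0.0966 turn -0.0013
213 [0.46952791 0.13765247 0.14837328] 274.2769953051643 217.27699530516432 [0.4625853  0.13142392 0.14207439] [0.47513863 0.14513505 0.15115203]
cover_knob 0.74 [0.4671, 0.1371, 0.1543]
cover_pin 0.74 [0.5146, 0.1073, 0.1172]
well_mouth 0.98 [0.4781, 0.132, 0.1199]
```

View pics/w1.png

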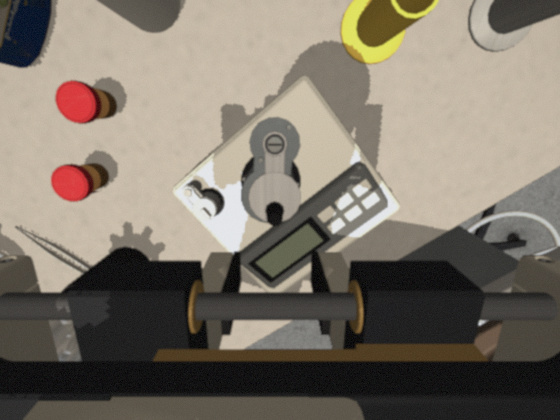

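The wrist view shows the knob at (275,213) and the pin screw at (275,144), with the strap along tool x. The jaws at 40 mm straddle the knob.

Run:
```python
import numpy as np
W=np.load('w1.npy'); print(W[144,275],np.nanmean(W[140:149,271:280],axis=(0,1)))
pin=np.nanmean(W[140:149,271:280],axis=(0,1))[:2]; k=np.array([.469,.138]); print(np.hypot(*(k-pin)),np.degrees(np.arctan2(*(k-pin)[::-1])))
# tower-disc fit
m=(W[...,2]>.119)&(W[...,2]<.128)&(np.hypot(W[...,0]-.482,W[...,1]-.13)<.03);print(m.sum(),W[m].mean(0))
```

```text
[0.51602445 0.10483974 0.12847298] [0.51602382 0.10484001 0.12853126]
0.05753976454933159 144.80949800311254
2155 [0.48307318 0.12862648 0.12350152]
```

Call:
step_arm --pt "0.035 0.003 0 0.04 0" --pt "0.035 0.003 0 0.08 0" --pt "0.035 0.003 0 0.096 0" --pt "0.035 0.003 0 0.096 0" --newtons 6

```text
time_s: 3.2
tcp_pos: [0.4671, 0.1384, 0.1485]
eef_rot: [179.8, 0.0, -34.4]
contact_force: [-0.2, -0.6, -0.4]
gripper_width: 0.0353
```

Call:
step_arm --pt "0.0 0 0 0 0" --pt "0.0 0 0 0 0" --pt "0 0 0 0 0" --pt "0 0 0 0 0" --newtons 6

```text
time_s: 3.7
tcp_pos: [0.4683, 0.1384, 0.1502]
eef_rot: [-179.9, -0.0, -34.5]
contact_force: [-1.0, 1.2, 3.3]
gripper_width: 0.0128
```

Call:
step_arm --pt "0 0.0006 0.008 0 -0.14" --pt "0 0.0022 0.0159 0 -0.28" --pt "0 0.005 0.0234 0 -0.42" --pt "0 0.0088 0.0305 0 -0.56" --pt "0 0.0135 0.037 0 -0.7"

```text
time_s: 4.32
tcp_pos: [0.4582, 0.0997, 0.1502]
eef_rot: [-180.0, -0.0, 5.9]
contact_force: [-0.6, -0.4, 3.8]
gripper_width: 0.0125
```

Call:
step_arm --pt "0 0.0006 0.008 0 -0.14" --pt "0 0.0022 0.0159 0 -0.28" --pt "0 0.005 0.0234 0 -0.42" --pt "0 0.0088 0.0305 0 -0.56" --pt "0 0.0135 0.037 0 -0.7"

```text
time_s: 4.95
tcp_pos: [0.4753, 0.0638, 0.1502]
eef_rot: [180.0, 0.0, 46.0]
contact_force: [-1.6, -0.6, 6.3]
gripper_width: 0.0125
```

Run:
```python
from h import *
s=r.get_state();p=s['tcp_pos'];d=p[:2]-[.516,.105];print(p,s['eef_rot'][2],np.hypot(*d),np.degrees(np.arctan2(d[1],d[0]))%360,s['contact_force'],s['joints'],s['gripper_width'])
```

```text
[0.47529274 0.06381511 0.15018028] 45.99719269867987 0.05790748168662492 225.33417439887734 [-1.57274291 -0.62313087  6.25064997] [ 3.12415760e+01  7.15966702e+00 -3.10203585e+01  3.01040467e-02
 -5.18197505e+01  1.04737009e+02] 0.012501228181248583
```

Call:
step_arm --pt "0 0.0003 0.0057 0 -0.1" --pt "0 0.0011 0.0114 0 -0.2" --pt "0 0.0026 0.017 0 -0.3" --pt "0 0.0035 0.0197 0 -0.35" --pt "0 0.0035 0.0197 0 -0.35"

```text
time_s: 5.58
tcp_pos: [0.492, 0.0523, 0.1502]
eef_rot: [180.0, 0.0, 65.8]
contact_force: [-0.5, -3.2, 4.2]
gripper_width: 0.0126
```

Call:
step_arm --pt "0 0.0001 0.003 0 -0.05" --pt "0 0.0001 0.003 0 -0.05"

```text
time_s: 5.82
tcp_pos: [0.4947, 0.0512, 0.1502]
eef_rot: [180.0, 0.1, 68.7]
contact_force: [-1.2, -3.5, 4.1]
gripper_width: 0.0123
```

Run:
```python
from h import *
s=r.get_state();p=s['tcp_pos'];d=p[:2]-[.516,.105];print(p,s['eef_rot'][2],np.hypot(*d),np.degrees(np.arctan2(d[1],d[0]))%360,s['contact_force'],s['gripper_width'])
```

```text
[0.49473675 0.05120688 0.15021035] 68.69118352663804 0.05784311127314077 248.43219495760968 [-1.24614082 -3.53618183  4.09225856] 0.012309845293758684
```

Call:
step_arm --pt "0 0.0001 0.003 0 -0.05" --pt "0 0.0001 0.003 0 -0.05"

```text
time_s: 6.08
tcp_pos: [0.4955, 0.0509, 0.1497]
eef_rot: [-179.8, 0.1, 71.5]
contact_force: [-10.4, 5.3, 10.7]
gripper_width: 0.0131
```

Call:
step_arm --pt "0 0.0001 0.003 0 -0.05" --pt "0 0.0001 0.003 0 -0.05"

```text
time_s: 6.32
tcp_pos: [0.4984, 0.0504, 0.1497]
eef_rot: [-179.8, 0.0, 74.4]
contact_force: [-10.5, 6.9, 10.3]
gripper_width: 0.019
```

Run:
```python
from h import *
s=r.get_state();p=s['tcp_pos'];d=p[:2]-[.516,.105];print(p,s['eef_rot'][2],np.hypot(*d),np.degrees(np.arctan2(d[1],d[0]))%360,s['contact_force'],s['gripper_width'])
```

```text
[0.49843444 0.05037088 0.14965226] 74.38035137014849 0.05738370361917752 252.1752202193428 [-10.53651991   6.9295295   10.30620193] 0.019047024610960403
```

The stop has been reached: the force rose and the knob is prying the jaw open. I'll release, lift and look.

Call:
step_arm --pt "0.035 0 -0.003 0 0.05" --pt "0.035 0 -0.003 0 0.05" --pt "0.04 0 -0.003 -0.05 0.05" --pt "0.04 0 -0.003 -0.1 0.05" --pt "0.04 0 -0.003 -0.14 0.05"

```text
time_s: 6.95
tcp_pos: [0.4977, 0.0508, 0.2918]
eef_rot: [179.9, -0.0, 71.6]
contact_force: [0.8, 0.4, 0.1]
gripper_width: 0.0403
```

Run:
```python
from h import *
plan(.481,-.170,.29,45)
c=capture('wrist'); save(c,'w2'); np.save('w2.npy',world(c))
for l in ['cover_knob','cover_pin','well_mouth','well_floor']:
  for d in spotter.tip_of('wrist',l)[:2]: print(l,d['p'],d['location'])
```

```text
from [0.4977 0.0508 0.2918] [ 1.7993e+02 -5.0000e-02  7.1590e+01] F [0.83 0.39 0.1 ] w 0.0403 t 6.95 j [ 28.4   2.1 -16.6   0.  -71.1 133.2]
MOVE dx -0.2148 dy 0.0539 dz 0.0018 turn 0.4640
cover_knob 0.89 [0.4967, 0.05, 0.1508]
cover_knob 0.37 [0.4835, -0.1744, 0.1086]
well_mouth 0.58 [0.4826, 0.1328, 0.1208]
well_floor 0.93 [0.4797, 0.1349, 0.0522]
```

View pics/w2.png

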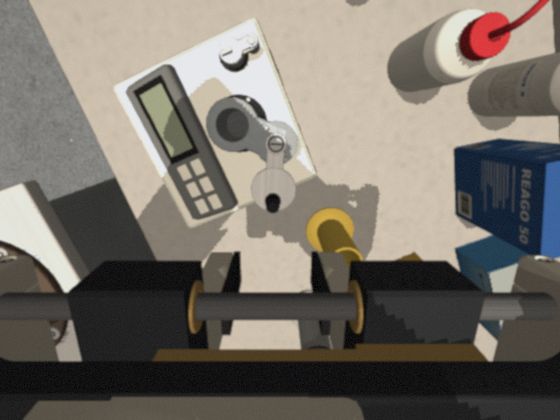

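The wrist view shows the cover swung aside against its post, with the knob at (273,203), and the open well at (233,123).

```bash
python3 - <<'E'
import numpy as np,cv2
W=np.load('w2.npy')
d=np.hypot(W[...,0]-.4795,W[...,1]-.134)
top=(abs(W[...,2]-.118)<.004)&(d<.032)
print(top.sum(),W[top].mean(0))
# fit hole: center maximising clearance: inner/outer ring
from scipy.optimize import least_squares
P=W[top][:,:2]
best=min(((np.sum((np.hypot(*(P-[x,y]).T)<.016)|(np.hypot(*(P-[x,y]).T)>.0265)),x,y) for x in np.arange(.47,.49,.0005) for y in np.arange(.124,.144,.0005)))
b=best[0]; 
s=[(x,y) for x in np.arange(.47,.49,.0005) for y in np.arange(.124,.144,.0005) if np.sum((np.hypot(*(P-[x,y]).T)<.016)|(np.hypot(*(P-[x,y]).T)>.0265))<=b+3]
print(best,np.mean(s,0),len(s))
E
python3 -c "
from h import *
plan(.481,-.170,.29,45)"
```

```text
1686 [0.48377572 0.13395961 0.11783344]
(np.int64(222), np.float64(0.4815), np.float64(0.1355)) [0.4815 0.1355] 1
from [0.497  0.0508 0.289 ] [-1.7996e+02  1.0000e-02  7.1540e+01] F [ 0.24 -0.96 -1.14] w 0.0401 t 7.2 j [ 28.4   2.2 -16.9  -0.  -70.9 133.1]
MOVE dx -0.2145 dy 0.0548 dz -0.0010 turn 0.4632
```

Call:
step_arm --pt "0.05 -0.045 0.011 0 0.1" --pt "0.05 -0.09 0.022 0 0.2" --pt "0.05 -0.135 0.033 0 0.3" --pt "0.05 -0.18 0.045 0 0.4" --pt "0.05 -0.215 0.054 0 0.46"

```text
time_s: 7.82
tcp_pos: [0.4794, -0.1717, 0.288]
eef_rot: [-179.9, 0.1, 45.0]
contact_force: [1.7, 0.2, 0.2]
gripper_width: 0.0499
```

Call:
step_arm --pt "0.05 0 0 0 0" --pt "0.05 0 0 0 0"

```text
time_s: 8.07
tcp_pos: [0.4799, -0.17, 0.2884]
eef_rot: [-179.9, 0.1, 45.2]
contact_force: [-0.3, 0.9, 0.4]
gripper_width: 0.05
```

Run:
```python
from h import *
plan(.481,-.170,.150,45)
c=capture('wrist'); save(c,'w3'); W=world(c); np.save('w3.npy',W)
m=(W[...,2]>.160)&(W[...,2]<.18); v,u=np.nonzero(m); P=W[m]
k=np.hypot(P[:,0]-.481,P[:,1]+.170)<.025; print(k.sum(),P[k].mean(0),u[k].mean(),v[k].mean(),P[k].min(0),P[k].max(0))
for l in ['brush_collar','brush_grip','cup_rim']:
  for d in spotter.tip_of('wrist',l)[:2]: print(l,d['p'],d['location'])
```

```text
from [ 0.4799 -0.17    0.2884] [-1.7991e+02  8.0000e-02  4.5160e+01] F [-0.33  0.87  0.38] w 0.05 t 8.075 j [  2.6   3.3 -15.8  -0.  -71.  132.6]
MOVE dx 0.0008 dy 0.0007 dz 0.1384 turn 0.0028
267 [ 0.48263707 -0.16975662  0.17005494] 277.7378277153558 211.91385767790263 [ 0.47416274 -0.17796009  0.1604622 ] [ 0.48933725 -0.16287591  0.17349921]
brush_collar 0.61 [0.4794, -0.174, 0.1086]
brush_grip 0.57 [0.4788, -0.1721, 0.1475]
cup_rim 0.85 [0.5487, -0.0511, 0.1113]
```

View pics/w3.png

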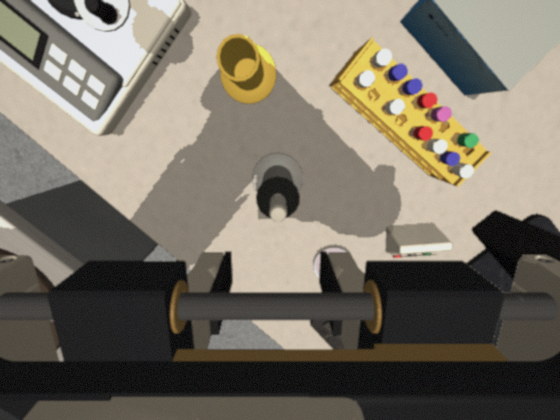

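The wrist view shows the handle top at (278,212), midway between the open fingers, and the collar seated in the steel cup. Now descending and gripping.

Call:
step_arm --pt "0.05 0.001 0.001 0.05 0" --pt "0.05 0.001 0.001 0.1 0" --pt "0.05 0.001 0.001 0.138 0" --pt "0.05 0.001 0.001 0.138 0" --pt "0.0 0.001 0.001 0.138 0" --newtons 25

```text
time_s: 8.9
tcp_pos: [0.483, -0.1699, 0.1531]
eef_rot: [179.9, -0.0, 45.2]
contact_force: [-0.2, -0.2, 0.6]
gripper_width: 0.0444
```

Call:
step_arm --pt "0.0 0 0 0 0" --pt "0.0 0 0 0 0" --pt "0 0 0 0 0" --pt "0 0 0 0 0" --newtons 25

```text
time_s: 9.4
tcp_pos: [0.4821, -0.1701, 0.1522]
eef_rot: [180.0, -0.0, 45.2]
contact_force: [-0.1, 1.4, 4.8]
gripper_width: 0.0155
```

Run:
```python
from h import *
plan(.4815,-.17,.30,45)
```

```text
from [ 0.4821 -0.1701  0.1522] [ 1.7996e+02 -3.0000e-02  4.5170e+01] F [-0.09  1.39  4.78] w 0.0155 t 9.4 j [  2.6  10.  -27.2   0.  -52.8 132.6]
MOVE dx -0.0003 dy -0.0005 dz -0.1478 turn 0.0029
```

Call:
step_arm --pt "0 0 0 -0.015 0" --pt "0 0 0 -0.04 0" --pt "0 0 0 -0.075 0" --pt "0 0 0 -0.11 0" --pt "0 0 0 -0.15 0"

```text
time_s: 10.02
tcp_pos: [0.4813, -0.1701, 0.3033]
eef_rot: [-180.0, 0.0, 45.2]
contact_force: [0.9, 1.6, -1.2]
gripper_width: 0.0151
```

Call:
step_arm --pt "0 0 0 -0.015 0" --pt "0 0 0 -0.015 0"

```text
time_s: 10.28
tcp_pos: [0.482, -0.17, 0.3175]
eef_rot: [179.9, -0.1, 45.2]
contact_force: [-0.4, -0.2, -1.2]
gripper_width: 0.0155
```

```bash
python3 - <<'E'
from h import *
plan(.480,.134,.316,45)
for n in ['scene','top']:
    c=capture(n); save(c,n+'1'); W=world(c); np.save(n+'1.npy',W)
    for l in (['brush_collar','cup_rim','brush','well_mouth','well_floor','cover_knob']):
        for d in spotter.tip_of(n,l)[:2]: print(n,l,round(d['p'],2),np.round(d['location'],4))
W=np.load('top1.npy')
for nm,cx,cy,rad,z0,z1 in [('ring',.48,.134,.03,.114,.1215),('rim',.481,-.17,.03,.105,.12)]:
    m=(np.hypot(W[...,0]-cx,W[...,1]-cy)<rad)&(W[...,2]>z0)&(W[...,2]<z1); P=W[m]; print(nm,len(P), P.mean(0) if len(P) else 0, P.min(0) if len(P) else 0,P.max(0) if len(P) else 0)
E
python3 -c "
import cv2
a=cv2.imread('pics/scene1.png')[180:290,190:430];b=cv2.imread('pics/top1.png')[180:290,190:430]
cv2.imwrite('pics/c1.png',cv2.resize(cv2.vconcat([a,b]),None,fx=2.5,fy=2.5))"
```

```text
from [ 0.482  -0.17    0.3175] [ 1.7993e+02 -9.0000e-02  4.5160e+01] F [-0.43 -0.22 -1.17] w 0.0155 t 10.275 j [  2.6   2.5 -12.9  -0.  -74.5 132.6]
MOVE dx 0.2141 dy -0.2158 dz 0.0015 turn 0.0027
scene brush_collar 0.79 [ 0.4853 -0.171   0.2806]
scene cup_rim 0.92 [ 0.4844 -0.1661  0.1118]
scene cup_rim 0.9 [ 0.5501 -0.0498  0.1103]
scene brush 0.75 [ 0.4842 -0.1682  0.179 ]
scene well_mouth 0.57 [0.4856 0.1352 0.1196]
scene well_floor 0.91 [0.4753 0.1389 0.0507]
scene well_floor 0.67 [0.4931 0.049  0.1541]
scene cover_knob 0.52 [0.4948 0.0526 0.1533]
top cup_rim 0.75 [ 6.548e-01 -2.233e-01  2.000e-04]
top well_mouth 0.65 [0.4836 0.1327 0.1169]
top well_floor 0.82 [0.4811 0.1362 0.0496]
top cover_knob 0.58 [ 0.6077  0.3173 -0.0053]
ring 80 [0.47843669 0.15093907 0.11739391] [0.4564855  0.13784632 0.11422668] [0.50355355 0.16172174 0.12109011]
rim 0 0 0 0
```

View pics/c1.png

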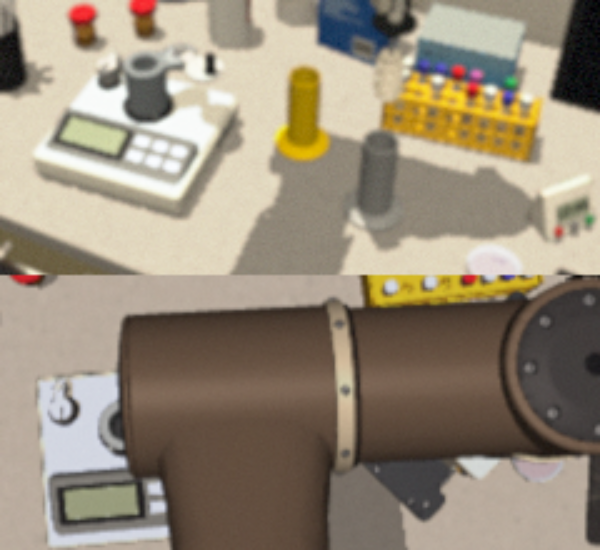

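The scene crop shows the brush out of the steel cup with its tip well above the rim, the cup still upright, and the well open. Next I'll carry the brush over the well at (0.4805, 0.1345).

Call:
step_arm --pt "0 0.03 -0.03 0 0" --pt "0 0.065 -0.065 0 0" --pt "0 0.1 -0.1 0 0" --pt "0 0.135 -0.135 0 0" --pt "0 0.17 -0.17 0 0"

```text
time_s: 11.6
tcp_pos: [0.4809, 0.0719, 0.3169]
eef_rot: [180.0, -0.0, 45.2]
contact_force: [1.3, 0.3, 0.2]
gripper_width: 0.0156
```

Call:
step_arm --pt "0 0.03 -0.03 0 0" --pt "0 0.0445 -0.0455 0 0" --pt "0 0.0445 -0.0455 0 0" --pt "0 0.0445 -0.0455 0 0"

```text
time_s: 12.1
tcp_pos: [0.4802, 0.1336, 0.3165]
eef_rot: [180.0, 0.0, 45.2]
contact_force: [0.3, 0.2, -1.9]
gripper_width: 0.0152
```

Run:
```python
from h import *
plan(.4805,.1345,.255,45)
c=capture('scene'); save(c,'scene2'); W=world(c)
for l in (['brush_collar','brush','brush_grip','well_mouth']):
        for d in spotter.tip_of('scene',l)[:1]: print(l,round(d['p'],2),np.round(d['location'],4))
for z0,z1 in [(.180,.235),(.24,.26),(.278,.288)]:
    m=(np.hypot(W[...,0]-.48,W[...,1]-.134)<.04)&(W[...,2]>z0)&(W[...,2]<z1); P=W[m]; print(len(P),P.mean(0) if len(P) else 0,P.min(0),P.max(0))
a=c['image'][170:270,190:330,::-1]; cv2.imwrite('pics/c2.png',cv2.resize(a,None,fx=5,fy=5))
```

```text
from [0.4802 0.1336 0.3165] [1.800e+02 1.000e-02 4.517e+01] F [ 0.3   0.21 -1.94] w 0.0152 t 12.1 j [ 38.2   1.3 -14.3   0.  -74.4  97. ]
MOVE dx 0.0008 dy -0.0004 dz 0.0615 turn 0.0030
brush_collar 0.71 [0.48   0.1312 0.281 ]
brush 0.58 [0.4808 0.1322 0.1823]
brush_grip 0.65 [0.4799 0.1336 0.3147]
well_mouth 0.75 [0.4857 0.1342 0.117 ]
162 [0.47130265 0.12539413 0.20996982] [0.46188744 0.11512562 0.18031619] [0.4899731  0.14454377 0.23489299]
5 [0.47745534 0.12968846 0.24915035] [0.47556775 0.12819413 0.24364647] [0.47919024 0.13116448 0.25719035]
95 [0.47307297 0.1281698  0.28002529] [0.45315413 0.10768094 0.27804511] [0.49964865 0.15180948 0.28648111]
```

View pics/c2.png

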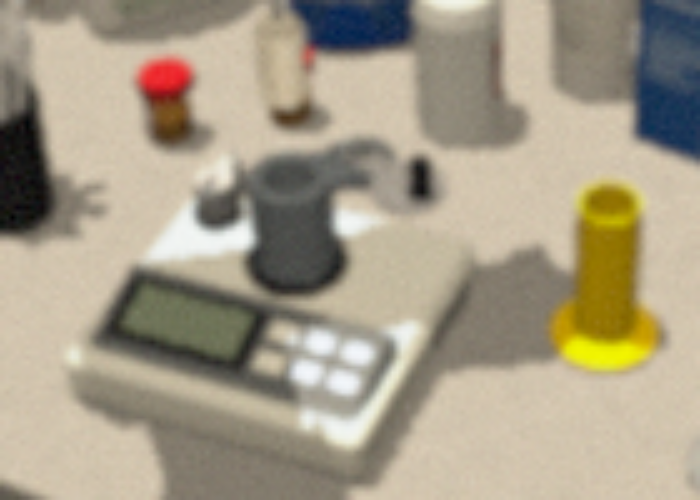

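The crop shows the brush head over the open well, with the mouth at about (290,178) in the crop and the cover aside. Descending in stages.

Call:
step_arm --pt "0 0.001 -0.0005 0.02 0" --pt "0 0.001 -0.0005 0.04 0" --pt "0 0.001 -0.0005 0.055 0" --pt "0 0.001 -0.0005 0.067 0" --pt "0 0.001 -0.0005 0.067 0"

```text
time_s: 12.98
tcp_pos: [0.4803, 0.1348, 0.2489]
eef_rot: [-180.0, 0.1, 45.1]
contact_force: [-0.1, 0.3, -0.5]
gripper_width: 0.0151
```

```bash
python3 -c "
from h import *
plan(.4805,.1345,.196,45)
print(r.get_state()['moment'])"
```

```text
from [0.4803 0.1348 0.2489] [-1.7999e+02  8.0000e-02  4.5150e+01] F [-0.09  0.29 -0.49] w 0.0151 t 12.975 j [ 38.3   3.7 -20.7  -0.  -65.7  96.9]
MOVE dx -0.0001 dy 0.0003 dz 0.0529 turn 0.0026
[-0.10101865 -0.04247071 -0.02908878]
```

Call:
step_arm --pt "0 0 0 0.012 0" --pt "0 0 0 0.024 0" --pt "0 0 0 0.036 0" --pt "0 0 0 0.048 0" --pt "0 0 0 0.052 0"

```text
time_s: 13.6
tcp_pos: [0.4802, 0.1348, 0.1965]
eef_rot: [-180.0, 0.1, 45.2]
contact_force: [-0.0, -0.4, -0.4]
gripper_width: 0.0155
```

Call:
step_arm --pt "0 0 0 0.002 0" --pt "0 0 0 0.003 0"

```text
time_s: 13.85
tcp_pos: [0.4808, 0.1352, 0.1948]
eef_rot: [180.0, -0.0, 45.2]
contact_force: [-0.3, 0.6, -0.9]
gripper_width: 0.0157
```

```bash
python3 -c "
from h import *
plan(.4805,.1345,.190,45)
print(r.get_state()['moment'])"
```

```text
from [0.4808 0.1352 0.1948] [ 1.7999e+02 -3.0000e-02  4.5160e+01] F [-0.32  0.62 -0.85] w 0.0157 t 13.85 j [ 38.3   6.3 -25.3   0.  -58.4  96.9]
MOVE dx -0.0007 dy 0.0002 dz 0.0048 turn 0.0029
[-0.08955728 -0.10835929  0.02500084]
```

Call:
step_arm --pt "0 0 0 0.001 0" --pt "0 0 0 0.002 0"

```text
time_s: 14.1
tcp_pos: [0.4807, 0.1351, 0.1927]
eef_rot: [180.0, -0.0, 45.2]
contact_force: [0.5, -0.2, 0.3]
gripper_width: 0.0153
```

Call:
step_arm --pt "0 0 0 0.001 0" --pt "0 0 0 0.001 0"

```text
time_s: 14.35
tcp_pos: [0.4806, 0.135, 0.1915]
eef_rot: [-180.0, 0.0, 45.2]
contact_force: [0.4, -0.3, -0.1]
gripper_width: 0.0155
```

Call:
step_arm --pt "0 0 0 0.001 0" --pt "0 0 0 0.001 0"

```text
time_s: 14.6
tcp_pos: [0.4806, 0.135, 0.1905]
eef_rot: [-180.0, 0.0, 45.2]
contact_force: [0.5, -0.7, -1.0]
gripper_width: 0.0155
```

Call:
step_arm --pt "0 0 0 0.001 0" --pt "0 0 0 0.001 0"

```text
time_s: 14.85
tcp_pos: [0.481, 0.1352, 0.1902]
eef_rot: [180.0, -0.0, 45.2]
contact_force: [0.2, -0.6, 5.5]
gripper_width: 0.0155
```

Call:
step_arm --pt "0 0 0 0.0005 0" --pt "0 0 0 0.0005 0"

```text
time_s: 15.1
tcp_pos: [0.4812, 0.1353, 0.1901]
eef_rot: [179.9, -0.1, 45.2]
contact_force: [-1.9, -0.6, 8.6]
gripper_width: 0.0159
```

Gentle floor contact at about 6–9 N. Now back up to near the mouth for the second stroke.

Call:
step_arm --pt "0 0 0 -0.014 0" --pt "0 0 0 -0.028 0" --pt "0 0 0 -0.044 0" --pt "0 0 0 -0.06 0" --pt "0 0 0 -0.066 0"

```text
time_s: 15.72
tcp_pos: [0.4811, 0.1353, 0.2566]
eef_rot: [180.0, -0.1, 45.2]
contact_force: [0.1, -0.3, -0.5]
gripper_width: 0.0149
```

Call:
step_arm --pt "0 0 0 0 0" --pt "0 0 0 0.01 0" --pt "0 0 0 0.025 0" --pt "0 0 0 0.04 0" --pt "0 0 0 0.052 0"

```text
time_s: 16.35
tcp_pos: [0.4802, 0.1347, 0.2013]
eef_rot: [-180.0, 0.1, 45.2]
contact_force: [0.6, -0.8, -0.1]
gripper_width: 0.0152
```

Call:
step_arm --pt "0 0 0 0.006 0" --pt "0 0 0 0.01 0" --pt "0 0 0 0.011 0" --pt "0 0 0 0.012 0"

```text
time_s: 16.85
tcp_pos: [0.4808, 0.1352, 0.1914]
eef_rot: [180.0, -0.0, 45.2]
contact_force: [0.2, 0.0, 0.2]
gripper_width: 0.0151
```

Call:
step_arm --pt "0 0 0 0.001 0" --pt "0 0 0 0.001 0"

```text
time_s: 17.1
tcp_pos: [0.4807, 0.1351, 0.1902]
eef_rot: [180.0, -0.0, 45.2]
contact_force: [0.3, -0.6, -0.0]
gripper_width: 0.0153
```

Call:
step_arm --pt "0 0 0 0.001 0" --pt "0 0 0 0.001 0"

```text
time_s: 17.35
tcp_pos: [0.4813, 0.1353, 0.1902]
eef_rot: [180.0, -0.1, 45.2]
contact_force: [-1.8, -0.6, 7.0]
gripper_width: 0.0157
```

Second floor touch at 7 N. Withdrawing straight up.

Call:
step_arm --pt "0 0 0 -0.015 0" --pt "0 0 0 -0.04 0" --pt "0 0 0 -0.07 0" --pt "0 0 0 -0.1 0" --pt "0 0 0 -0.129 0"

```text
time_s: 17.98
tcp_pos: [0.4805, 0.135, 0.32]
eef_rot: [180.0, -0.0, 45.2]
contact_force: [0.4, 0.6, -0.5]
gripper_width: 0.0155
```

Call:
step_arm --pt "0 0 0 0 0" --pt "0 0 0 0 0"

```text
time_s: 18.23
tcp_pos: [0.4803, 0.1349, 0.3179]
eef_rot: [-180.0, 0.0, 45.2]
contact_force: [-0.4, 0.5, -0.5]
gripper_width: 0.0156
```

Run:
```python
from h import *
plan(.482,-.170,.318,45.17)
c=capture('scene'); save(c,'scene3'); W=world(c)
for l in (['cup_rim','brush','brush_cup','brush_collar']):
        for d in spotter.tip_of('scene',l)[:2]: print(l,round(d['p'],2),np.round(d['location'],4))
m=(np.hypot(W[...,0]-.482,W[...,1]+.17)<.03)&(abs(W[...,2]-.112)<.004); P=W[m]; print(len(P),P.mean(0),P.min(0),P.max(0))
```

```text
from [0.4803 0.1349 0.3179] [-179.98    0.     45.15] F [-0.41  0.54 -0.45] w 0.0156 t 18.225 j [ 38.3   1.3 -14.1  -0.  -74.6  96.9]
MOVE dx -0.2150 dy 0.2163 dz -0.0001 turn -0.0003
cup_rim 0.8 [ 0.4826 -0.1692  0.1118]
cup_rim 0.56 [ 0.55   -0.0493  0.111 ]
brush 0.78 [0.4826 0.1321 0.1809]
brush 0.66 [0.4846 0.1332 0.1206]
brush_cup 0.87 [ 0.5463 -0.048  -0.0038]
brush_cup 0.78 [ 0.4855 -0.1721 -0.0024]
brush_collar 0.67 [0.4812 0.1318 0.2805]
56 [ 0.47935676 -0.17436386  0.11071049] [ 0.459456   -0.19370647  0.10814796] [ 0.5000646  -0.15319727  0.11403412]
```

Call:
step_arm --pt "0 -0.03 0.03 0 0" --pt "0 -0.065 0.065 0 0" --pt "0 -0.1 0.1 0 0" --pt "0 -0.135 0.135 0 0" --pt "0 -0.17 0.17 0 0"

```text
time_s: 19.1
tcp_pos: [0.481, -0.1069, 0.3179]
eef_rot: [-180.0, 0.0, 45.2]
contact_force: [0.9, -0.6, -1.3]
gripper_width: 0.0151
```

Call:
step_arm --pt "0 -0.03 0.03 0 0" --pt "0 -0.045 0.0463 0 0" --pt "0 -0.045 0.0463 0 0" --pt "0 -0.045 0.0463 0 0"

```text
time_s: 19.6
tcp_pos: [0.4823, -0.1696, 0.3177]
eef_rot: [-180.0, 0.0, 45.1]
contact_force: [0.9, 0.4, 0.4]
gripper_width: 0.0154
```

Run:
```python
from h import *
plan(.482,-.170,.275,45.17)
c=capture('scene'); save(c,'scene4')
for l in (['cup_rim','brush','brush_collar']):
        for d in spotter.tip_of('scene',l)[:2]: print(l,round(d['p'],2),np.round(d['location'],4))
c2=capture('wrist'); save(c2,'w4')
a=c['image'][180:290,280:420,::-1]; cv2.imwrite('pics/c4.png',cv2.resize(a,None,fx=5,fy=5))
```

```text
from [ 0.4823 -0.1696  0.3177] [-1.7997e+02  2.0000e-02  4.5140e+01] F [0.86 0.43 0.44] w 0.0154 t 19.6 j [  2.7   2.6 -12.8  -0.  -74.7 132.5]
MOVE dx -0.0005 dy 0.0001 dz 0.0427 turn -0.0005
cup_rim 0.67 [ 0.4812 -0.1685  0.1134]
cup_rim 0.57 [ 0.5516 -0.0479  0.111 ]
brush 0.72 [ 0.4818 -0.1719  0.1802]
brush_collar 0.56 [ 0.4836 -0.1711  0.2798]
```

View pics/c4.png

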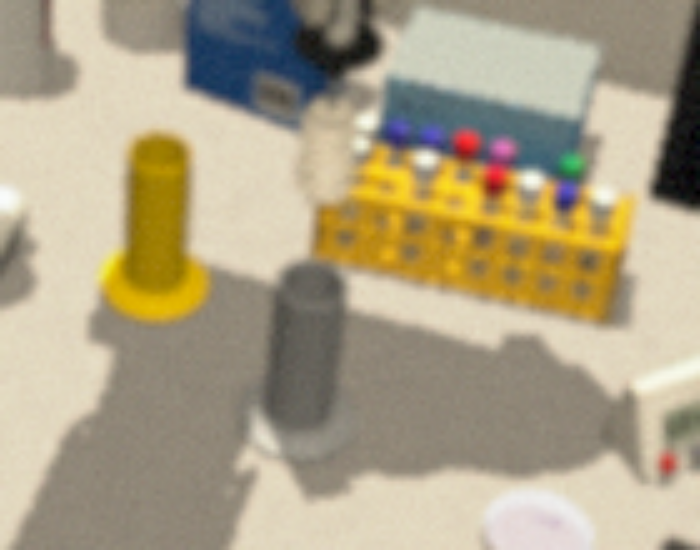

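View pics/w4.png

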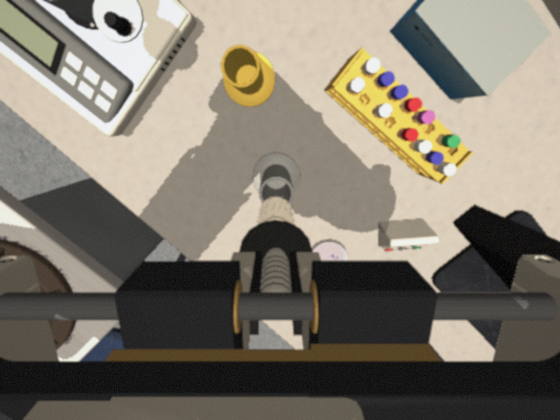

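The pictures show the brush upright and in line with the steel cup, whose rim is at about (275,165) in the wrist view. Lowering it in.

Call:
step_arm --pt "0 -0.0005 0 0.025 0" --pt "0 -0.0005 0 0.05 0" --pt "0 -0.0005 0 0.065 0" --pt "0 -0.0005 0 0.08 0" --pt "0 -0.0005 0 0.095 0"

```text
time_s: 20.48
tcp_pos: [0.4824, -0.1702, 0.2226]
eef_rot: [180.0, -0.0, 45.2]
contact_force: [0.6, -0.0, -2.0]
gripper_width: 0.0149
```

Call:
step_arm --pt "0 0 0 0.015 0" --pt "0 0 0 0.03 0" --pt "0 0 0 0.045 0" --pt "0 0 0 0.056 0" --pt "0 0 0 0.063 0"

```text
time_s: 21.1
tcp_pos: [0.4819, -0.1703, 0.1593]
eef_rot: [-180.0, 0.0, 45.2]
contact_force: [0.2, -0.3, -1.2]
gripper_width: 0.0156
```

Call:
step_arm --pt "0 0 0 0.002 0" --pt "0 0 0 0.004 0" --pt "0 0 0 0.006 0" --pt "0 0 0 0.006 0"

```text
time_s: 21.6
tcp_pos: [0.4821, -0.1703, 0.1541]
eef_rot: [180.0, -0.0, 45.2]
contact_force: [0.3, 0.9, -0.2]
gripper_width: 0.0155
```

Call:
step_arm --pt "0 0 0 0.001 0" --pt "0 0 0 0.0015 0" --pt "0 0 0 0.0015 0"

```text
time_s: 21.98
tcp_pos: [0.482, -0.1703, 0.1526]
eef_rot: [180.0, -0.0, 45.2]
contact_force: [0.7, 0.3, -0.8]
gripper_width: 0.0154
```

Call:
step_arm --pt "0 0 0 0.001 0" --pt "0 0 0 0.001 0"

```text
time_s: 22.22
tcp_pos: [0.4822, -0.1703, 0.1522]
eef_rot: [180.0, -0.0, 45.2]
contact_force: [-2.4, 0.6, 5.3]
gripper_width: 0.0152
```

Collar contact at 5 N at the original height, so it is seated. Releasing and lifting.

Call:
step_arm --pt "0.05 0 0 0 0" --pt "0.05 0 0 0 0" --pt "0.05 0 0 0 0" --pt "0.05 0 0 -0.01 0" --pt "0.05 0 0 -0.05 0"

```text
time_s: 22.85
tcp_pos: [0.4807, -0.1702, 0.2007]
eef_rot: [-179.8, 0.2, 45.1]
contact_force: [0.9, -0.2, 0.4]
gripper_width: 0.0494
```

Call:
step_arm --pt "0.05 0 0 -0.04 0" --pt "0.05 0 0 -0.09 0" --pt "0.05 0 0 -0.14 0" --pt "0.05 -0.05 -0.05 -0.14 0" --pt "0.05 -0.09 -0.09 -0.14 0"

```text
time_s: 23.48
tcp_pos: [0.3559, -0.1707, 0.3423]
eef_rot: [180.0, -0.0, 45.2]
contact_force: [-0.4, 0.3, 1.1]
gripper_width: 0.05
```

Run:
```python
from h import *
plan(.482,-.170,.275,45.17)
for n in ['scene','top']:
    c=capture(n); save(c,n+'5'); W=world(c)
    for l in (['cup_rim','brush_cup','brush','brush_collar','brush_grip','cover_knob']):
        for d in spotter.tip_of(n,l)[:2]: print(n,l,round(d['p'],2),np.round(d['location'],4))
    for z0,z1 in [(.108,.122),(.13,.152),(.160,.18)]:
        m=(np.hypot(W[...,0]-.482,W[...,1]+.17)<.03)&(W[...,2]>z0)&(W[...,2]<z1); P=W[m]; print(n,len(P), (P.mean(0).round(4),P.min(0).round(4),P.max(0).round(4)) if len(P) else 0)
a=cv2.imread('pics/scene5.png')[170:300,190:430];cv2.imwrite('pics/c5.png',cv2.resize(a,None,fx=3.2,fy=3.2))
```

```text
from [ 0.3559 -0.1707  0.3423] [ 1.7997e+02 -2.0000e-02  4.5160e+01] F [-0.42  0.31  1.1 ] w 0.05 t 23.475 j [  3.5 -10.6 -21.6   0.  -78.9 131.7]
MOVE dx 0.0894 dy 0.0890 dz 0.0673 turn -0.0002
scene cup_rim 0.97 [ 0.5494 -0.0493  0.111 ]
scene cup_rim 0.81 [ 0.4819 -0.1674  0.1146]
scene brush_cup 0.94 [ 0.547  -0.0475 -0.0017]
scene brush_cup 0.82 [ 0.4831 -0.1703  0.0008]
scene brush 0.52 [0.4949 0.0517 0.1525]
scene brush_collar 0.71 [ 0.6069  0.321  -0.0013]
scene brush_collar 0.46 [ 0.4851 -0.1714  0.1143]
scene brush_grip 0.5 [ 0.4808 -0.1721  0.1493]
scene cover_knob 0.49 [0.4955 0.0517 0.1515]
scene cover_knob 0.44 [0.4847 0.3764 0.0029]
scene 135 (array([ 0.4755, -0.1748,  0.1154]), array([ 0.4564, -0.1968,  0.1083]), array([ 0.5008, -0.151 ,  0.1202]))
scene 35 (array([ 0.4747, -0.1756,  0.1413]), array([ 0.4706, -0.1815,  0.1314]), array([ 0.4842, -0.1685,  0.1518]))
scene 32 (array([ 0.4771, -0.1746,  0.1679]), array([ 0.4718, -0.1815,  0.1601]), array([ 0.4866, -0.1661,  0.1737]))
top cup_rim 0.76 [ 0.4842 -0.1705  0.1096]
top cup_rim 0.57 [ 0.5517 -0.0507  0.1126]
top brush_cup 0.87 [ 0.548  -0.0489  0.0026]
top brush_cup 0.58 [ 0.4793 -0.1659  0.0011]
top brush 0.61 [ 0.4819 -0.1709  0.0124]
top brush_collar 0.72 [ 0.4809 -0.1714  0.1133]
top brush_grip 0.76 [ 0.4786 -0.171   0.1518]
top brush_grip 0.52 [0.4822 0.1327 0.1174]
top cover_knob 0.83 [0.4968 0.0534 0.1481]
top 201 (array([ 0.4804, -0.1692,  0.1151]), array([ 0.4601, -0.194 ,  0.1084]), array([ 0.5021, -0.1491,  0.1218]))
top 8 (array([ 0.4796, -0.1645,  0.144 ]), array([ 0.4742, -0.1667,  0.1387]), array([ 0.4876, -0.1625,  0.1515]))
top 34 (array([ 0.4811, -0.1696,  0.1693]), array([ 0.4736, -0.1774,  0.1603]), array([ 0.4888, -0.1627,  0.178 ]))
```

View pics/c5.png

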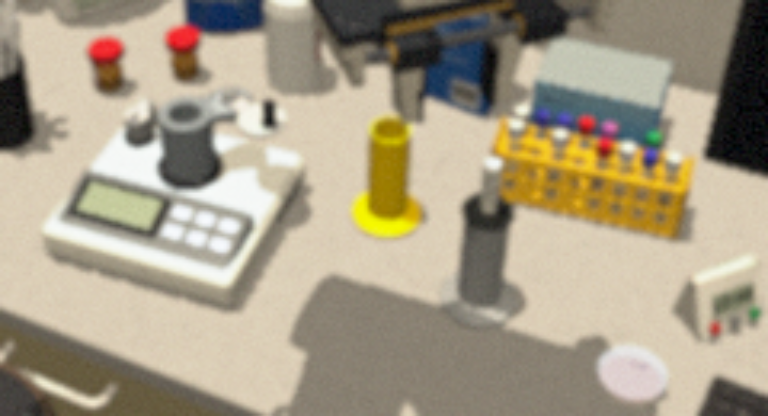

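View pics/top5.png

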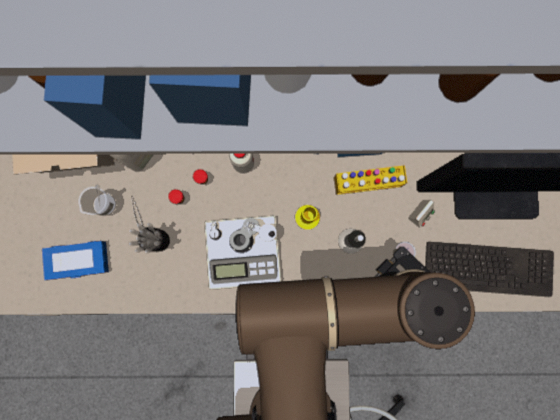

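Run:
```python
from h import *
W=np.load('w2.npy'); m=(W[...,2]>.143)&(W[...,2]<.153)&(np.hypot(W[...,0]-.497,W[...,1]-.05)<.015); k=W[m].mean(0); d=k[:2]-[.516,.1048]; print(k,np.degrees(np.arctan2(d[1],d[0]))%360)
print(workorder.close_job())
```

```text
[0.49522506 0.05255324 0.14843245] 248.31568753228623
the job is handed in; nothing more can be done
None
```

The job is handed in at about 23.5 s of the 66 s allowed. The well is scrubbed and open, and the brush is back in its steel cup.

- **Dust cover:** I gripped the knob and swung the cover counter-clockwise until the force jumped to about 12 N at the stop. A picture after release put the knob at about 248°, roughly 104° from where it started, so it is at the stop within 1–2°.
- **Scrubbing:** I made two full strokes from near the mouth to the floor. Floor contact was gentle, at most about 9 N on the first stroke and 7 N on the second.
- **Brush:** I lowered it until the collar touched the rim at the same height as before. The last pictures show the collar flat, with its top at 115 mm as at the start, and the brush upright.
- **Rest of the bench:** By eye in the last pictures, the fibre-port cover, the yellow decoy cup and the other things look as they did at the start. I did not measure each one.

**Disagreements:** Two checks were off. One circle fit of the well mouth came out poor, so I used the average of several estimates instead. The detector gave a few false hits, such as a collar reported on a bench item.

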